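Centre-mark a pendant with an automatic punch

TASK

Take the automatic punch from the tool stand, put its nose down the guide hole of the steel marking jig and press it straight down on the pendant inside until its spring trips with a snap. Ease off as soon as it snaps, never leaning hard on the jig or the pendant (the snap needs only about 11 N; 20 N spoils the work). Then put the punch back upright in the stand hole it came from, let go, and leave everything else where it is.

Things in the scene. Friction and masses are not known exactly. Their poses are not given: they have to be found in the camera images.
- punch: automatic centre punch, steel, 135 mm long, 0.15 kg, upright in one of the stand's holes: the tallest tool there. Origin: on its axis at the shoulder (barrel's underside), which rests on the stand's top; z up along the axis. Barrel round, 16 mm across, 90 mm high (dark band from 45 to 85 mm, to be gripped), 20 mm wide cap up to 95 mm. Below the origin a sprung nose, 8 mm across, sticks out 40 mm
- punch_point (a point): centre of the nose's flat 4 mm point (the last 3 mm taper), 40 mm under the punch's origin when not pressed; moves with the nose. Pressed, the nose yields 3.5 mm while the force rises from 1.5 to about 11 N; there the spring trips and the force halves at once. After that it has only about 2.5 mm more before it bottoms and the force climbs steeply. The barrel never meets the jig
- striker (a joint): striker inside the punch, in m: 0 at rest, jumps to 0.0024 when the spring trips, returns to 0 by itself when the punch is lifted
- stand: pale wooden block, 60 mm (x) by 156 mm (y) by 60 mm high, fixed; origin at the centre of its underside. Three through holes, 13 mm wide, in a row along its y axis at y = -48, 0 and +48 mm, each with one tool in it (which tool is in which hole varies)
- jig: steel marking jig fixed to the bench: base plate 100 (x) by 120 (y) by 12 mm, two side posts, 8 mm thick bridge plate 60 (x) by 116 (y) mm whose top is 60 mm above the bench; 3 mm screw heads at its ends. Origin: centre of the underside. A brass pendant blank is held level under the bridge; its face is 10 to 30 mm below the bridge's top, set anew each time, not measured: feel for it
- guide_hole (a point): centre of the mouth of the guide hole, amid the bridge's top, ringed by a thin dark washer (60 mm above the bench, straight above the jig's origin). The hole goes straight down through the bridge, 9.5 mm wide (1.5 mm wider than the nose), with a 2 mm chamfer at the mouth; a nose pushed off-centre rubs on its wall
- scriber: bystander: slim steel scriber standing in the stand, 11 mm across with a brass collar, 60 mm high above the stand's top; origin at the underside of the collar
- graver: bystander: graver standing in the stand, pear-shaped dark wooden handle up to 28 mm across, 65 mm high above the stand's top; origin at the underside of the collar
- loupe: bystander: black eye loupe, 34 mm across and 22 mm high with a steel cover, lying nearest the robot; origin at the underside
- ring_box: bystander: dark wooden ring box, 55 by 55 by 43 mm; origin at the centre of the underside
- weight: bystander: brass balance weight, 36 mm across and 46 mm high; origin at the centre of the underside
Mind the look-alikes: they are no part of the job. What is shaped like the jig but blue or turquoise is not meant.

How it is judged:
On the way, in this order (a step that is already met when the one before it is completed fails the run):
1. the punch's nose is in the guide hole, its point more than 5 mm below the mouth (z of punch_point in the frame of jig below 0.055 m and horizontal distance between punch_point and guide_hole below 0.003 m), for 0.04 s.
2. pressed upright (within 0.12 rad) on the pendant in the guide hole, the punch trips (all of step 1 and angle between punch's own z axis and vertical below 0.12 rad and value of joint striker above 0.0018 m), for 0.04 s.
At the end, for the whole second after the job is handed in: the punch is released and at rest, upright within 0.08 rad, in the stand hole it came from (within 6 mm of where it stood, so its shoulder is down on the stand), with its spring reset (distance of punch from where it was at the start of the episode below 0.006 m and angle between punch's own z axis and vertical below 0.08 rad and linear speed of punch below 0.01 m/s and value of joint striker below 0.001 m and contact force between the fingers and punch below 0.1 N); the robot touches nothing.
It fails at once if the punch pushes on the jig or the pendant with more than 20 N (contact force between punch and jig above 20 N).
It fails at once if the robot itself pushes on the jig with more than 10 N (contact force between any of the fingers, the arm and jig above 10 N).
It fails at once if a bystander is moved by more than 30 mm (distance of any of scriber, graver, loupe, ring_box, weight from where it was at the start of the episode above 0.03 m).
It fails at once if a neighbouring tool is tipped out of the stand (angle between any of scriber, graver's own z axis and vertical above 0.4 rad).
It also fails if it takes over 64 s, if anything falls off the work surface, if the arm or the gripper's body presses on something with over 40 N, if the wrist force passes 120 N, or if a joint passes its speed limit or range.

ROBOT

A 7-joint arm with a two-finger parallel gripper is mounted at the origin on the work surface. World frame = base frame: x ahead of the robot, y to its left, z up, the work surface at z = 0. Lengths are in m, angles in rad, forces in N, time in s.
With the tool pointing down it reaches from about 0.425 to 0.925 m from the base axis. Payload 6.8 kg.
Tool frame: the origin (TCP) lies midway between the tips of the shut fingers; the grasp point (between the pads) lies 19 mm behind it; x points along the fingers, y is the direction in which the jaws open and shut, and the axes are right-handed (so a half turn about x gives the same grasp; the last joint's range is limited). The gripper opens to 85 mm and grips with 20 to 120 N. Pads are 22 mm wide; open, the fingers measure 114 mm over their backs; the gripper's body (76 mm by 85 mm) begins 54 mm behind the grasp point. The pads swing forward as they close: fully open they stand 13 mm farther back than shut.
Start: joints at [-1.437, 0.477, 0.022, 1.555, -0.011, 1.109, -0.083], TCP at [0.162, 0.655, 0.231] pointing down, gripper open.
Joint ranges: [-2.96, 2.96], [-0.34, 2.1], [-1.41, 1.46], [0.24, 2.44], [-1.37, 4.51], [0.17, 1.92], [-2.96, 2.96]. Speed limits (rad/s): [2.39, 2.39, 3.14, 3.14, 3.14, 3.14, 3.14].

INTERFACE

Orientations are given as a rotation vector (axis times angle).
In Python, from bench import r gives the robot as it stands.
- The arm moves only by the tool carry_out, never from a script. Its argument "targets" is one flat list of numbers, 7 for each row, row after row: the finger opening in m, from 0 to 0.0854, then the shift along the tool's x, y, z in m, then the turn, a rotation vector about the tool's x, y, z in units of 5 degrees (1.0 is 5 degrees). A call has 1 to 12 rows; each row is the pose to reach, as a shift and turn from the pose measured when the call began, along the tool's axes at that moment; what a row does not reach only later rows make up. A row lasts 1/8 s, in which the tool goes at most 62.5 mm and 10.7 degrees, less where a joint would pass 70% of its speed; a pose out of reach is approached as far as the arm can. A call with a gripper value outside its range is refused whole. The fingers move at their own pace and stop on an object; "squeeze" is the grip in N (left out, the last holds). Time passes only in rows, so rows that repeat a pose let the fingers close. It gives the time, the measured TCP pose, the force and the opening at its end, in the units of the state.
- r.get_obs(): the state, without advancing time (a new reading comes with each control period).
- r.grab_frame(name): name is "scene" or "top"; returns the picture (384x512x3 uint8, blue, green, red); there is no depth.
- r.camera_info(name): a dict with "fx", "fy", "cx", "cy" (pixels), "D" ([k1, k2, p1, p2, k3] as OpenCV has them; the pictures are not rectified), "xyz" and "orientation" of the camera in the world. Camera axes: x right, y up, looking along -z (the intrinsics and any distortion apply to the point x, -y, -z); pixel columns grow to the right and rows downward; lengths in m; the calibration is good to about 2 mm. A picture is of the moment at which its call begins. camera_info takes no time and is no camera call.
- r.hand_in(): hands the job in, once; it reports no verdict.
The state is a dict: "clock": time; "joints": joint angles; "qvel": joint speeds; "tau": joint torques, N m; "tcp_pos": TCP position; "orientation": TCP orientation; "contact_force": force on the tool from outside, world axes, zero at the start; "moment": the same for the moment, N m; "grip_width": finger opening in m.
Only numpy, scipy, OpenCV 4.12 (cv2) and the standard library are available. Lean on these libraries where they do the work, as an engineer would, in place of code of your own. Each camera call takes 0.05 s, during which the arm holds its last target. There are 200 camera calls.

## Working session

There is one attempt and no reset: what is moved stays moved. The work goes in short steps, Python scripts to look and compute and a tool call to move; the robot and the scene stay as the last step left them, time stands still between calls to the robot, and variables do not carry over. Pictures are saved under pics/ and viewed, about 8 in all and at most 12, crops included, and the job is handed in when it is done.

Besides the shell and the picture viewer there is one more tool, called after "Call:" as name(argument=value, ...) on one line, values as JSON. carry_out: Moves the arm, as the interface text tells. Its arguments: {"type":"object","properties":{"targets":{"type":"array","items":{"type":"number"}},"squeeze":{"type":"number"}},"required":["targets"]}

```bash
ls; mkdir -p pics; python3 - <<'E'
from bench import r
import cv2
for n in ("scene","top"):
    cv2.imwrite(f"pics/{n}0.png",r.grab_frame(n)); print(n,r.camera_info(n))
print(r.get_obs())
E
```

```text
pics
scene {'fx': 370.2699626397935, 'fy': 370.2699626397935, 'cx': 256.88306417087966, 'cy': 196.12612267032597, 'D': array([-0.01296512,  0.        ,  0.        ,  0.        ,  0.        ]), 'xyz': array([ 0.79455229, -0.5945148 ,  0.63615879]), 'orientation': array([0.85988934, 0.22710484, 0.45427654])}
top {'fx': 422.98289650495553, 'fy': 422.98289650495553, 'cx': 255.89376165309253, 'cy': 189.38269793286386, 'D': array([-0.00933443,  0.        ,  0.        ,  0.        ,  0.        ]), 'xyz': array([0.30549893, 0.0312042 , 1.10527561]), 'orientation': array([ 0.1050529 , -0.09523807, -1.56309284])}
{'clock': 0.1, 'joints': array([-1.43709719,  0.4777315 ,  0.02234545,  1.55633256, -0.01149515,
        1.10930075, -0.08306733]), 'qvel': array([-3.53547177e-04, -1.35078706e-03,  1.16878452e-03, -3.21947274e-03,
        1.02671215e-03,  5.50959078e-05,  1.99325580e-03]), 'tau': array([ 4.76159767e-03, -5.97763145e+01,  1.61341891e+00, -2.81954437e+01,
        1.27798511e-02,  5.02995565e-03,  1.76347368e-05]), 'tcp_pos': array([0.16151587, 0.65485012, 0.23042202]), 'orientation': array([ 0.18849325,  1.56252455, -0.1910781 ]), 'contact_force': array([-0.27975391,  0.11593742,  0.07888591]), 'moment': array([0.03556973, 0.00677076, 0.03443784]), 'grip_width': 0.08531128242814168}
```

View pics/scene0.png

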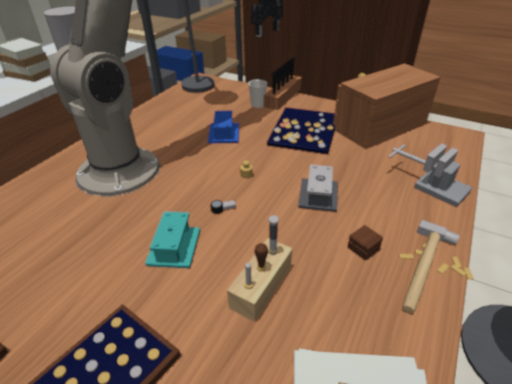

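View pics/top0.png

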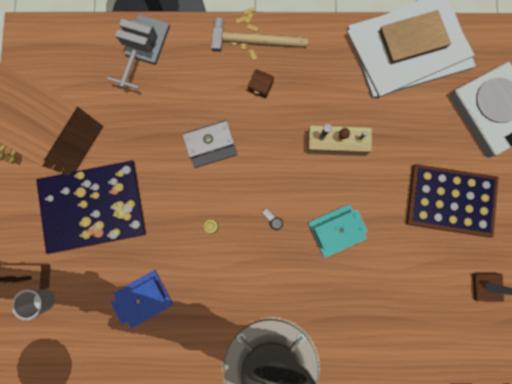

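The scene view shows the punch candidates, all in the wooden stand: the far tall tool at (273,235), the pear-shaped graver at (261,255) and the slim scriber at (248,272). I choose the tall one with the dark band. For the jig, the candidates are grey steel at (319,187), turquoise at (173,238) and blue at (224,127); I choose the grey one. In the top view the punch cap is at about (326,130) and the steel jig at (209,140). Next is a close crop of both.

```bash
cat > h.py <<'E'
from bench import r
import cv2, numpy as np
from scipy.spatial.transform import Rotation as R
def ray(n,uv):
    c=r.camera_info(n); K=np.array([[c['fx'],0,c['cx']],[0,c['fy'],c['cy']],[0,0,1]])
    p=cv2.undistortPoints(np.array([[uv]],float),K,c['D'])[0,0]
    return c['xyz'],R.from_rotvec(c['orientation']).apply([p[0],-p[1],-1])
def onz(n,uv,z):
    o,d=ray(n,uv); return o+d*(z-o[2])/d[2]
def proj(n,P):
    c=r.camera_info(n); K=np.array([[c['fx'],0,c['cx']],[0,c['fy'],c['cy']],[0,0,1]])
    q=R.from_rotvec(c['orientation']).inv().apply(np.array(P)-c['xyz'])*[1,-1,-1]
    return cv2.projectPoints(q[None],np.zeros(3),np.zeros(3),K,c['D'])[0][0,0]
def two(a,b):
    (o1,d1),(o2,d2)=ray('scene',a),ray('top',b)
    t=np.linalg.lstsq(np.c_[d1,-d2],o2-o1,rcond=None)[0]
    p,q=o1+t[0]*d1,o2+t[1]*d2
    return (p+q)/2,np.linalg.norm(p-q)
E
python3 - <<'E'
from h import *
t=cv2.imread('pics/top0.png'); s=cv2.imread('pics/scene0.png')
f=lambda im,x,y,w,h,k: cv2.resize(im[y:y+h,x:x+w],None,fx=k,fy=k,interpolation=cv2.INTER_CUBIC)
A=np.vstack([np.hstack([f(t,305,118,70,40,5),f(t,180,115,60,57,5)[:200]]),np.hstack([f(s,225,210,75,75,5)[:,:350],f(s,295,160,60,75,5)])])
cv2.imwrite('pics/c1.png',A); print(A.shape)
for n,uv,z in [('top',(326,129),.155),('top',(208.5,139.5),.06),('scene',(320,171.5),.06),('scene',(273,218),.155)]: print(n,uv,onz(n,uv,z))
E
```

```text
(575, 650, 3)
top (326, 129) [ 0.56861498 -0.12335502  0.155     ]
top (208.5, 139.5) [0.5663514  0.15887973 0.06      ]
scene (320, 171.5) [0.55900051 0.18548218 0.06      ]
scene (273, 218) [ 0.5723366  -0.12656468  0.155     ]
```

View pics/c1.png

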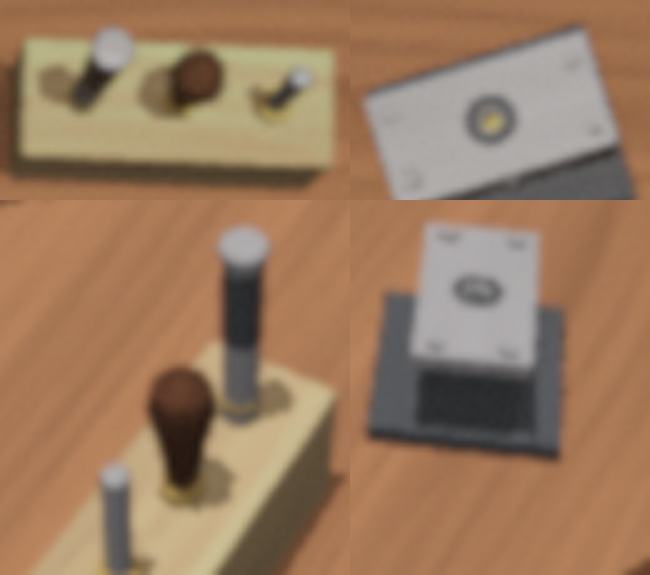

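The crop confirms the choices: the tall tool has a steel cap and dark band, and the grey jig has a washer ring. I'll refine the centroids with masks.

```bash
python3 - <<'E'
from h import *
def cen(n,x,y,w,h,fn):
    im=cv2.imread(f'pics/{n}0.png')[y:y+h,x:x+w]; k=8
    g=cv2.resize(im,None,fx=k,fy=k,interpolation=cv2.INTER_CUBIC)
    m=fn(g).astype(np.uint8)
    cs=cv2.findContours(m,cv2.RETR_EXTERNAL,cv2.CHAIN_APPROX_NONE)[0]
    c=max(cs,key=cv2.contourArea); (a,b),ax,_=cv2.fitEllipse(c)
    return np.array([(a+.5)/k-.5+x,(b+.5)/k-.5+y]),np.array(ax)/k
gray=lambda g:cv2.cvtColor(g,6)
sat=lambda g:(g.max(2).astype(int)-g.min(2))
cap=lambda g:(gray(g)>135)&(sat(g)<45)
wash=lambda g:(gray(g)<140)
tc,a1=cen('top',321,120,15,15,cap); sc,a2=cen('scene',265,211,17,15,cap)
tj,a3=cen('top',201,132,14,13,wash); sj,a4=cen('scene',313,172,15,12,wash)
print(tc,a1,sc,a2,tj,a3,sj,a4)
print(two(sc,tc),two(sj,tj)); 
print(onz('top',tc,.155),onz('scene',sc,.155));print(onz('top',tj,.06),onz('scene',sj,.06))
# jig & stand outline in top
T=cv2.imread('pics/top0.png')
m=((cv2.cvtColor(T,cv2.COLOR_BGR2HSV)[...,1]<40)&(gray(T)>120)).astype(np.uint8);m[:115]=0;m[172:]=0;m[:,:175]=0;m[:,245:]=0
c=max(cv2.findContours(m,0,1)[0],key=cv2.contourArea);b=cv2.boxPoints(cv2.minAreaRect(c));print('bridge',[onz('top',p,.06).round(4)[:2] for p in b])
H=cv2.cvtColor(T,cv2.COLOR_BGR2HSV);m=cv2.inRange(H,(18,60,120),(35,255,255));m[:115]=0;m[165:]=0;m[:,:295]=0;m[:,385:]=0
c=max(cv2.findContours(m,0,1)[0],key=cv2.contourArea);b=cv2.boxPoints(cv2.minAreaRect(c));print('stand',[onz('top',p,.06).round(4)[:2] for p in b])
o=r.get_obs();print(R.from_rotvec(o['orientation']).as_matrix().round(3))
E
```

```text
[327.29600048 127.34878254] [ 8.27294922 10.23035145] [273.20513725 218.55150032] [ 7.18846226 10.36070919] [207.64986563 138.48185587] [ 9.94979382 10.40013599] [320.12415743 177.79102516] [ 5.97138786 10.12789154]
(array([ 0.57284738, -0.1266133 ,  0.15383282]), np.float64(5.488766871873513e-05)) (array([0.56899002, 0.16107912, 0.05887438]), np.float64(0.000606002120483954))
[ 0.57254324 -0.12640553  0.155     ] [ 0.57336299 -0.12776417  0.155     ]
[0.56898327 0.16108866 0.06      ] [0.56920596 0.15935988 0.06      ]
bridge [array([0.5808, 0.2263]), array([0.6172, 0.1148]), array([0.5575, 0.0957]), array([0.5215, 0.2065])]
stand [array([ 0.5426, -0.093 ]), array([ 0.6057, -0.096 ]), array([ 0.6001, -0.255 ]), array([ 0.5372, -0.2507])]
[[-0.     0.239  0.971]
 [-0.002  0.971 -0.239]
 [-1.    -0.002  0.   ]]
```

```bash
cat >> h.py <<'E'
def plan(P,a_deg=-2.):
    o=r.get_obs(); M=R.from_rotvec(o['orientation']); a=np.radians(a_deg)
    x=np.array([0,0,-1.]);y=np.array([np.cos(a),np.sin(a),0]); T=R.from_matrix(np.c_[x,y,np.cross(x,y)])
    return M.inv().apply(np.array(P)-o['tcp_pos']).round(4), np.degrees((M.inv()*T).as_rotvec()/5).round(2)
E
python3 - <<'E'
from h import *
print(plan([.45,.42,.26],35)); print(plan([.60,.10,.25],0)); print(plan([.5729,-.1265,.22]))
E
```

```text
(array([-0.0293, -0.159 ,  0.3363]), array([8.23, 0.01, 0.02]))
(array([-0.0188, -0.4338,  0.5586]), array([1.523e+01, 1.000e-02, 1.000e-02]))
(array([ 0.0116, -0.6601,  0.5865]), array([1.563e+01, 1.000e-02, 1.000e-02]))
```

Call:
carry_out(targets=[0.06, -0.02, -0.08, 0.17, 4, 0, 0, 0.06, -0.03, -0.159, 0.336, 8.2, 0, 0, 0.06, -0.03, -0.159, 0.336, 8.2, 0, 0, 0.06, -0.03, -0.159, 0.336, 8.2, 0, 0, 0.06, -0.03, -0.159, 0.336, 8.2, 0, 0, 0.06, -0.03, -0.159, 0.336, 8.2, 0, 0, 0.06, -0.02, -0.434, 0.559, 15.2, 0, 0, 0.06, -0.02, -0.434, 0.559, 15.2, 0, 0, 0.06, -0.02, -0.434, 0.559, 15.2, 0, 0, 0.06, -0.02, -0.434, 0.559, 15.2, 0, 0, 0.06, -0.02, -0.434, 0.559, 15.2, 0, 0, 0.06, -0.02, -0.434, 0.559, 15.2, 0, 0])

```text
clock: 1.6
tcp_pos: [0.601, 0.0961, 0.251]
orientation: [1.207, 1.207, -1.211]
contact_force: [-0.1, 0.4, -0.1]
grip_width: 0.0603
```

```bash
python3 - <<'E'
from h import *
print(r.get_obs()['tcp_pos']);print(plan([.5729,-.1265,.22]))
E
```

```text
[0.600959   0.09606993 0.25102982]
(array([ 0.0316, -0.0279,  0.2225]), array([0.39, 0.03, 0.  ]))
```

Call:
carry_out(targets=[0.06, 0.03, -0.028, 0.0625, 0.4, 0, 0, 0.06, 0.031, -0.028, 0.125, 0.4, 0, 0, 0.06, 0.031, -0.028, 0.18, 0.4, 0, 0, 0.06, 0.0315, -0.028, 0.222, 0.4, 0, 0, 0.06, 0.0315, -0.028, 0.2225, 0.4, 0, 0, 0.06, 0.0315, -0.028, 0.2225, 0.4, 0, 0, 0.06, 0.0315, -0.028, 0.2225, 0.4, 0, 0])

```text
clock: 2.48
tcp_pos: [0.5731, -0.1245, 0.2198]
orientation: [1.231, 1.193, -1.235]
contact_force: [-0.0, 0.3, 0.3]
grip_width: 0.0604
```

```bash
python3 - <<'E'
from h import *
s=r.grab_frame('scene');t=r.grab_frame('top')
f=lambda im,x,y,w,h,k: cv2.resize(im[y:y+h,x:x+w],None,fx=k,fy=k,interpolation=cv2.INTER_CUBIC)
cv2.imwrite('pics/c2.png',f(s,215,120,110,140,4))
o=r.get_obs();print(o['tcp_pos'],o['contact_force'],proj('scene',o['tcp_pos']));print(plan([.5729,-.1265,.106]))
E
```

```text
[ 0.57303451 -0.12486288  0.21994955] [ 0.40267512 -0.57407802  0.17881344] [274.3524091  191.00228872]
(array([ 0.114 , -0.    ,  0.0014]), array([0.02, 0.03, 0.01]))
```

View pics/c2.png

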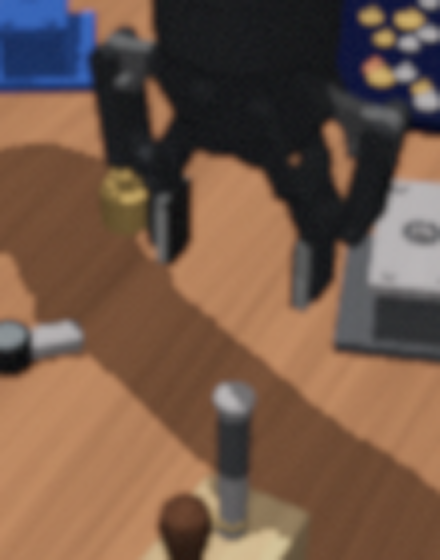

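The picture shows the open fingertips at about (257,185) and (291,196), midpoint (274,190), which matches the projected TCP at (274,191). The punch stands below at (273,219). Descend and grip.

Call:
carry_out(targets=[0.06, 0.04, 0, 0.0014, 0, 0, 0, 0.06, 0.08, 0, 0.0014, 0, 0, 0, 0.06, 0.114, 0, 0.0014, 0, 0, 0, 0.06, 0.114, 0, 0.0014, 0, 0, 0, 0.04, 0.114, 0, 0.0014, 0, 0, 0, 0.025, 0.114, 0, 0.0014, 0, 0, 0, 0.01, 0.114, 0, 0.0014, 0, 0, 0, 0.005, 0.114, 0, 0.0014, 0, 0, 0, 0.0, 0.114, 0, 0.0014, 0, 0, 0, 0.0, 0.114, 0, 0.0014, 0, 0, 0], squeeze=50)

```text
clock: 3.82
tcp_pos: [0.5736, -0.1266, 0.1074]
orientation: [1.233, 1.191, -1.233]
contact_force: [-2.3, 0.9, 6.6]
grip_width: 0.0151
```

```bash
python3 - <<'E'
from h import *
o=r.get_obs();print(o['tcp_pos'],o['contact_force'],o['grip_width']);print(plan([.5729,-.1265,.106]))
print(R.from_rotvec(o['orientation']).as_matrix().round(4))
E
```

```text
[ 0.57364428 -0.12657962  0.10741845] [-2.28794683  0.8827917   6.58223711] 0.015087001854825702
(array([ 0.0014, -0.0007, -0.0001]), array([ 0.02,  0.02, -0.02]))
[[ 0.0013  0.9995 -0.0329]
 [-0.0018 -0.0329 -0.9995]
 [-1.      0.0013  0.0018]]
```

Opening is 15.1 mm, so the punch is held. Lift straight up.

Call:
carry_out(targets=[0, -0.01, 0, 0, 0, 0, 0, 0, -0.03, 0, 0, 0, 0, 0, 0, -0.06, 0, 0, 0, 0, 0, 0, -0.09, 0, 0, 0, 0, 0, 0, -0.1, 0, 0, 0, 0, 0, 0, -0.1, 0, 0, 0, 0, 0, 0, -0.1, 0, 0, 0, 0, 0])

```text
clock: 4.7
tcp_pos: [0.5727, -0.1261, 0.2062]
orientation: [1.232, 1.193, -1.235]
contact_force: [-0.0, 0.2, -1.8]
grip_width: 0.015
```

```bash
python3 - <<'E'
from h import *
o=r.get_obs();print(o['tcp_pos'],o['contact_force'],o['grip_width']);print(plan([.5698,.1608,.175]))
E
```

```text
[ 0.57273587 -0.12607143  0.2062406 ] [-0.00185622  0.15200313 -1.81257936] 0.015027513534255344
(array([ 0.0308, -0.0123, -0.2867]), array([0.02, 0.02, 0.01]))
```

Call:
carry_out(targets=[0, 0, -0.003, -0.05, 0, 0, 0, 0, 0, -0.005, -0.1, 0, 0, 0, 0, 0, -0.007, -0.15, 0, 0, 0, 0, 0, -0.009, -0.2, 0, 0, 0, 0, 0, -0.012, -0.25, 0, 0, 0, 0, 0.015, -0.0123, -0.28, 0, 0, 0, 0, 0.031, -0.0125, -0.2867, 0, 0, 0, 0, 0.031, -0.0125, -0.2867, 0, 0, 0, 0, 0.031, -0.0125, -0.2867, 0, 0, 0, 0, 0.031, -0.0125, -0.2867, 0, 0, 0])

```text
clock: 5.95
tcp_pos: [0.5702, 0.1593, 0.1754]
orientation: [1.234, 1.191, -1.236]
contact_force: [0.4, -0.1, -2.4]
grip_width: 0.0152
```

```bash
python3 - <<'E'
from h import *
s=r.grab_frame('scene')
f=lambda im,x,y,w,h,k: cv2.resize(im[y:y+h,x:x+w],None,fx=k,fy=k,interpolation=cv2.INTER_CUBIC)
cv2.imwrite('pics/c3.png',f(s,285,110,80,90,6)); cv2.imwrite('pics/scene3.png',s)
o=r.get_obs();p=o['tcp_pos'];print(p,o['contact_force'],o['grip_width']);print(plan([.5693,.1608,.15]))
k=lambda q:(q-[285,110]+.5)*6-.5
for dz in (.019,0,-.0474,-.0874):print(dz,k(proj('scene',p+[0,0,dz])))
print('hole',k(proj('scene',[.5693,.1608,.06])))
E
```

```text
[0.57012988 0.15960496 0.17541687] [-0.21884544 -0.56372962 -1.69980864] 0.015014261416428688
(array([ 0.0254, -0.0009, -0.0012]), array([ 0.  ,  0.02, -0.  ]))
0.019 [248.66557472 135.65461416]
0 [243.59631965 177.55041802]
-0.0474 [231.51397061 277.29201295]
-0.0874 [221.90194168 356.52538259]
hole [214.63554777 407.53717293]
```

View pics/c3.png

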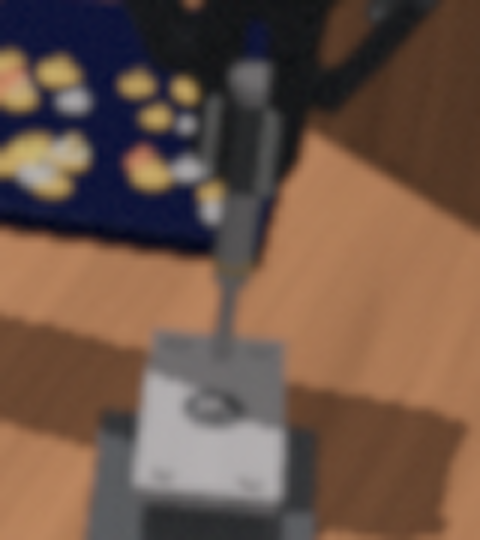

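The crop shows the held punch upright, with its point at about (221,358) in the crop (predicted 222,356) and the washer at (213,407) (predicted 215,407). The estimates agree, so I'll centre and descend to just above the mouth.

Call:
carry_out(targets=[0, 0.01, -0.001, -0.0012, 0, 0, 0, 0, 0.02, -0.001, -0.0012, 0, 0, 0, 0, 0.02, -0.001, -0.0012, 0, 0, 0, 0, 0.02, -0.001, -0.0012, 0, 0, 0, 0, 0.02, -0.001, -0.0012, 0, 0, 0])

```text
clock: 6.62
tcp_pos: [0.5694, 0.1609, 0.1557]
orientation: [1.234, 1.191, -1.235]
contact_force: [0.6, 0.0, -1.5]
grip_width: 0.0151
```

```bash
python3 - <<'E'
from h import *
o=r.get_obs();p=o['tcp_pos'];print(p,o['contact_force']);print(plan([.5693,.1608,.142]))
E
```

```text
[0.56941174 0.16089464 0.15565788] [ 0.61105405  0.04207293 -1.54270441]
(array([ 0.0137, -0.0001,  0.0001]), array([ 0.  ,  0.01, -0.01]))
```

Call:
carry_out(targets=[0, 0.003, 0, 0, 0, 0, 0, 0, 0.006, 0, 0, 0, 0, 0, 0, 0.009, 0, 0, 0, 0, 0, 0, 0.012, 0, 0, 0, 0, 0, 0, 0.014, 0, 0, 0, 0, 0, 0, 0.0155, 0, 0, 0, 0, 0, 0, 0.0155, 0, 0, 0, 0, 0, 0, 0.0155, 0, 0, 0, 0, 0])

```text
clock: 7.62
tcp_pos: [0.5695, 0.1609, 0.1402]
orientation: [1.234, 1.191, -1.235]
contact_force: [0.0, 0.8, -2.4]
grip_width: 0.0152
```

Call:
carry_out(targets=[0, 0.001, 0, 0, 0, 0, 0, 0, 0.002, 0, 0, 0, 0, 0, 0, 0.003, 0, 0, 0, 0, 0, 0, 0.003, 0, 0, 0, 0, 0])

```text
clock: 8.12
tcp_pos: [0.5694, 0.1609, 0.1371]
orientation: [1.234, 1.191, -1.235]
contact_force: [0.4, 1.3, -2.7]
grip_width: 0.015
```

Call:
carry_out(targets=[0, 0, 0, 0, 0, 0, 0])

```text
clock: 8.25
tcp_pos: [0.5694, 0.1609, 0.1371]
orientation: [1.234, 1.191, -1.235]
contact_force: [-0.5, -0.7, -1.8]
grip_width: 0.015
```

No contact so far and no side force, and the nose is inside the hole. Continue in small steps.

Call:
carry_out(targets=[0, 0.001, 0, 0, 0, 0, 0, 0, 0.002, 0, 0, 0, 0, 0, 0, 0.0025, 0, 0, 0, 0, 0, 0, 0.0025, 0, 0, 0, 0, 0])

```text
clock: 8.75
tcp_pos: [0.5695, 0.1609, 0.1348]
orientation: [1.234, 1.191, -1.235]
contact_force: [0.0, 0.5, 0.3]
grip_width: 0.0155
```

Call:
carry_out(targets=[0, 0.0005, 0, 0, 0, 0, 0, 0, 0.001, 0, 0, 0, 0, 0, 0, 0.001, 0, 0, 0, 0, 0])

```text
clock: 9.12
tcp_pos: [0.5696, 0.1609, 0.134]
orientation: [1.234, 1.191, -1.234]
contact_force: [-0.8, 1.1, 2.6]
grip_width: 0.0152
```

Call:
carry_out(targets=[0, 0.0005, 0, 0, 0, 0, 0, 0, 0.001, 0, 0, 0, 0, 0, 0, 0.001, 0, 0, 0, 0, 0])

```text
clock: 9.5
tcp_pos: [0.5697, 0.1609, 0.1331]
orientation: [1.235, 1.191, -1.234]
contact_force: [-0.7, 0.1, 3.6]
grip_width: 0.015
```

Call:
carry_out(targets=[0, 0.0005, 0, 0, 0, 0, 0, 0, 0.001, 0, 0, 0, 0, 0, 0, 0.001, 0, 0, 0, 0, 0])

```text
clock: 9.88
tcp_pos: [0.5698, 0.161, 0.1324]
orientation: [1.235, 1.191, -1.234]
contact_force: [-2.0, -0.7, 6.4]
grip_width: 0.0152
```

Call:
carry_out(targets=[0, 0.0005, -0.0003, 0, 0, 0, 0, 0, 0.0008, -0.0004, 0, 0, 0, 0, 0, 0.0008, -0.0004, 0, 0, 0, 0])

```text
clock: 10.25
tcp_pos: [0.5697, 0.161, 0.132]
orientation: [1.235, 1.191, -1.234]
contact_force: [-2.8, -0.5, 7.7]
grip_width: 0.0152
```

Call:
carry_out(targets=[0, 0.0005, 0, 0, 0, 0, 0, 0, 0.0009, 0, 0, 0, 0, 0, 0, 0.0009, 0, 0, 0, 0, 0])

```text
clock: 10.62
tcp_pos: [0.5698, 0.161, 0.1316]
orientation: [1.236, 1.191, -1.233]
contact_force: [-2.2, 0.1, 8.2]
grip_width: 0.0156
```

Call:
carry_out(targets=[0, 0.0004, 0, 0, 0, 0, 0, 0, 0.0008, 0, 0, 0, 0, 0, 0, 0.0008, 0, 0, 0, 0, 0])

```text
clock: 11.0
tcp_pos: [0.5698, 0.1609, 0.1308]
orientation: [1.236, 1.191, -1.234]
contact_force: [-1.7, -0.5, 3.9]
grip_width: 0.015
```

The force dropped from 8.2 to 3.9 N while the tool moved down, so the spring has tripped. Hold one row, then lift out.

Call:
carry_out(targets=[0, 0, 0, 0, 0, 0, 0, 0, -0.002, 0, 0, 0, 0, 0, 0, -0.005, 0, 0, 0, 0, 0, 0, -0.01, 0, 0, 0, 0, 0, 0, -0.02, 0, 0, 0, 0, 0, 0, -0.035, 0, 0, 0, 0, 0, 0, -0.055, 0, 0, 0, 0, 0, 0, -0.075, 0, 0, 0, 0, 0, 0, -0.075, 0, 0, 0, 0, 0, 0, -0.075, 0, 0, 0, 0, 0])

```text
clock: 12.25
tcp_pos: [0.5693, 0.1609, 0.2055]
orientation: [1.235, 1.191, -1.234]
contact_force: [-0.3, 0.1, -0.5]
grip_width: 0.0151
```

```bash
python3 - <<'E'
from h import *
o=r.get_obs();p=o['tcp_pos'];print(p,o['contact_force']);print(plan([.5729,-.1263,.206]))
E
```

```text
[0.5692658  0.16090371 0.20549689] [-0.34295516  0.13607228 -0.4659772 ]
(array([-0.0005,  0.0136,  0.2869]), array([ 0.  ,  0.  , -0.02]))
```

Call:
carry_out(targets=[0, 0, 0.003, 0.05, 0, 0, 0, 0, 0, 0.005, 0.1, 0, 0, 0, 0, 0, 0.007, 0.15, 0, 0, 0, 0, 0, 0.009, 0.2, 0, 0, 0, 0, 0, 0.012, 0.25, 0, 0, 0, 0, 0, 0.0135, 0.28, 0, 0, 0, 0, 0, 0.0136, 0.287, 0, 0, 0, 0, 0, 0.0136, 0.287, 0, 0, 0, 0, 0, 0.0136, 0.287, 0, 0, 0, 0, 0, 0.0136, 0.287, 0, 0, 0])

```text
clock: 13.5
tcp_pos: [0.5731, -0.1248, 0.2054]
orientation: [1.234, 1.193, -1.232]
contact_force: [-0.2, -1.0, -1.9]
grip_width: 0.015
```

```bash
python3 - <<'E'
from h import *
s=r.grab_frame('scene')
f=lambda im,x,y,w,h,k: cv2.resize(im[y:y+h,x:x+w],None,fx=k,fy=k,interpolation=cv2.INTER_CUBIC)
cv2.imwrite('pics/c4.png',f(s,225,165,80,110,5))
o=r.get_obs();p=o['tcp_pos'];print(p,o['contact_force'],o['grip_width']);print(plan([.5729,-.1263,.1175]))
k=lambda q:(q-[225,165]+.5)*5-.5
for dz in (.019,0,-.0474,-.0874):print(dz,k(proj('scene',p+[0,0,dz])))
print('hole',k(proj('scene',[.5729,-.1263,.06])))
E
```

```text
[ 0.57304179 -0.12507838  0.20544523] [-0.03864287 -0.77783188 -2.54501106] 0.01531787818314857
(array([ 0.0879, -0.0002,  0.0013]), array([ 0.02, -0.  , -0.02]))
0.019 [248.74662476 122.53935631]
0 [247.7846689  163.43811525]
-0.0474 [245.5246667  259.34228297]
-0.0874 [243.7590485  334.08973423]
hole [239.78445306 435.53826287]
```

View pics/c4.png

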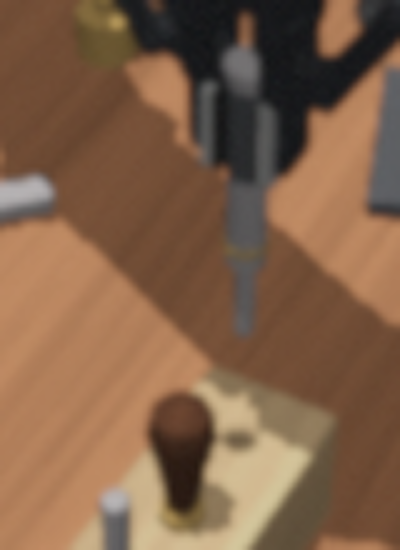

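The crop shows the punch held with a slight lean. Its point is at (243,334), as predicted, and the stand hole is open below at (238,438) (predicted 240,435). Lower in.

Call:
carry_out(targets=[0, 0.02, 0, 0.0013, 0, 0, 0, 0, 0.04, 0, 0.0013, 0, 0, 0, 0, 0.05, 0, 0.0013, 0, 0, 0, 0, 0.055, 0, 0.0013, 0, 0, 0, 0, 0.06, 0, 0.0013, 0, 0, 0, 0, 0.066, 0, 0.0013, 0, 0, 0, 0, 0.073, 0, 0.0013, 0, 0, 0, 0, 0.08, 0, 0.0013, 0, 0, 0, 0, 0.088, 0, 0.0013, 0, 0, 0, 0, 0.088, 0, 0.0013, 0, 0, 0, 0, 0.088, 0, 0.0013, 0, 0, 0])

```text
clock: 14.92
tcp_pos: [0.5732, -0.1264, 0.1175]
orientation: [1.234, 1.193, -1.232]
contact_force: [-0.3, 0.1, -1.7]
grip_width: 0.0152
```

Call:
carry_out(targets=[0, 0.003, 0, 0, 0, 0, 0, 0, 0.006, 0, 0, 0, 0, 0, 0, 0.0085, 0, 0, 0, 0, 0, 0, 0.0085, 0, 0, 0, 0, 0])

```text
clock: 15.42
tcp_pos: [0.5731, -0.1264, 0.1087]
orientation: [1.234, 1.193, -1.233]
contact_force: [0.5, 0.3, -1.3]
grip_width: 0.0152
```

Call:
carry_out(targets=[0, 0.001, 0, 0, 0, 0, 0, 0, 0.002, 0, 0, 0, 0, 0, 0, 0.002, 0, 0, 0, 0, 0])

```text
clock: 15.8
tcp_pos: [0.5732, -0.1265, 0.1074]
orientation: [1.235, 1.193, -1.232]
contact_force: [-2.7, 0.3, 4.4]
grip_width: 0.0154
```

Shoulder is on the stand. Release, and then rise.

Call:
carry_out(targets=[0.02, 0, 0, 0, 0, 0, 0, 0.03, 0, 0, 0, 0, 0, 0, 0.045, 0, 0, 0, 0, 0, 0, 0.06, 0, 0, 0, 0, 0, 0, 0.06, 0, 0, 0, 0, 0, 0, 0.06, 0, 0, 0, 0, 0, 0, 0.06, 0, 0, 0, 0, 0, 0])

```text
clock: 16.68
tcp_pos: [0.5732, -0.1265, 0.1074]
orientation: [1.235, 1.193, -1.232]
contact_force: [0.1, -0.3, 0.7]
grip_width: 0.0598
```

Call:
carry_out(targets=[0.06, -0.03, 0, 0, 0, 0, 0, 0.06, -0.07, 0, 0, 0, 0, 0, 0.06, -0.11, 0, 0, 0, 0, 0, 0.06, -0.15, 0, 0, 0, 0, 0, 0.06, -0.15, 0, 0.0, 0, 0, 0, 0.06, -0.15, 0, 0, 0, 0, 0, 0.06, -0.15, 0, 0, 0, 0, 0])

```text
clock: 17.55
tcp_pos: [0.5722, -0.1263, 0.2561]
orientation: [1.234, 1.195, -1.234]
contact_force: [0.6, 0.7, 0.4]
grip_width: 0.0602
```

```bash
python3 - <<'E'
from h import *
s=r.grab_frame('scene'); cv2.imwrite('pics/scene5.png',s)
f=lambda im,x,y,w,h,k: cv2.resize(im[y:y+h,x:x+w],None,fx=k,fy=k,interpolation=cv2.INTER_CUBIC)
g=lambda im:f(im,225,195,80,90,5)
cv2.imwrite('pics/c5.png',np.hstack([g(cv2.imread('pics/scene0.png'))[:,:390],g(s)[:,:390]]))
o=r.get_obs();print(o['tcp_pos'],o['contact_force'],o['grip_width'])
E
```

```text
[ 0.57234686 -0.1263875   0.25616911] [ 0.33150489  0.17602257 -0.6309361 ] 0.059603635050361155
```

View pics/c5.png

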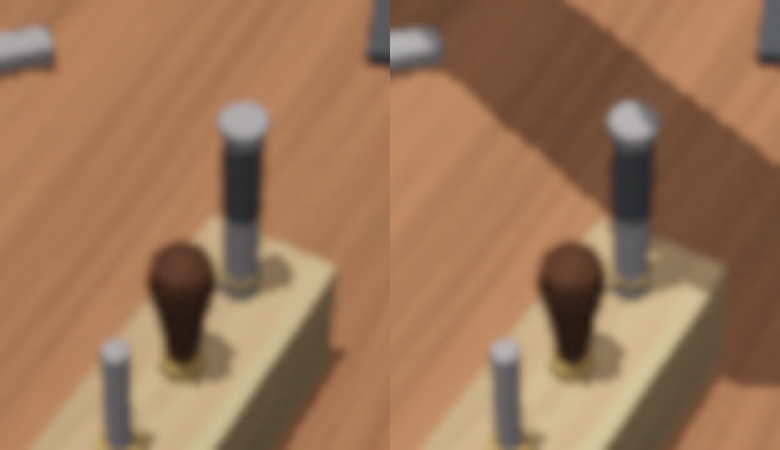

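Side by side, before and after: the cap is at (243,120) against (633-390=243,120), and the shoulder and neighbouring tools are unchanged. The punch stands upright where it was.

```bash
python3 -c "
from bench import r
print(r.hand_in())"
```

```text
the job is handed in; nothing more can be done
None
```

The punch went down the steel jig's guide hole, tripped once on the pendant, and is back in its own stand hole. The job was handed in about 18 s into the 64 s; the hand-in gave no verdict.

- **Trip:** the nose met the pendant about 12 mm below the mouth. The wrist reading rose to about 8 N (roughly 10 N on the pendant, allowing for the punch's weight). It then fell to about 4 N with the tool still moving down, which I took as the snap. I held for 1/8 s and then lifted. The striker itself could not be read. A side force of up to about 3 N showed while pressing.
- **Return:** the last image matches the first one. The punch is upright, with its cap and shoulder at the same pixels, and its two neighbours in the stand have not moved. The fingers are open 15 cm above the grip height, with no contact force beyond sensor noise.
- **Minor disagreements:** before going back into the stand, the punch leaned slightly in the grip (about 0.03 rad). The stand hole also appeared about 1 mm from where I predicted it. Neither shows in the final picture.
- **Not rechecked:** I did not look again at the ring box, weight and loupe at the end. The moves stayed above them, and I saw no unexpected forces.

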